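Slide the carving panel under the hold-down bridge and latch it

TASK

Push the flat wooden panel along the bench, keeping it flat, under the low bridge of the carving jig until it is fully home against the end stop. Then push the wooden turn-button round as far as it goes, so that it lies across behind the panel, and let go. Nothing is to be gripped or lifted, and the block, gouges and cup are left where they are.

Things in the scene. Friction and masses are not known exactly. Their poses are not given: they have to be found in the camera images.
- panel: Loose flat mid-brown wooden panel, dark six-petalled flower marked on top: 90 mm along its own x, 130 mm along its own y, 18 mm thick, about 0.14 kg, flat on the bench. Origin: centre of its underside, z up. Starts on the jig's +y side, off-centre and askew. Too wide for a gripper; pushed by its edges. A 90 mm end goes in first (either one).
- jig: Dark wooden carving jig fixed to the bench. Origin: on the bench under the bridge's centre, z up. Its mouth faces its +y; the panel slides in towards its -y between two rails 22 mm high, inner faces at x = +-48 mm, from y = -65 to +20 mm. Home, the panel's centre is at jig x = 0, y = 0, its long sides along y, and its rear end at y = +65 mm, outside the bridge.
- button_pivot (a point): Pivot axis of the turn-button, on the bench at x = -76 mm, y = +76 mm in the jig's frame; its axes are the jig's.
- button_tip (a point): Middle of the free end of the turn-button, on its top face, 64 mm from the pivot axis and 20 mm above the bench.
- turn_button (a joint): Angle of the turn-button, a mid-brown wooden bar 18 mm wide, 2 to 20 mm above the bench. 0: points along jig +y, beside the panel's path; negative (to -0.6) leans away from it; grows as it swings in over the path, to its end at 1.57: points along jig +x, inner face 2 mm behind the home panel. Starts -0.5 to 0. Friction about 0.6 N at 50 mm; stays where left.
- block: Loose mid-brown wooden block, 70 x 100 x 45 mm, a bystander; origin: centre of its underside.
- gouge0: Carving gouge lying on the bench, a bystander: handle 24 mm thick, from -60 to +60 mm along its own x, steel blade on to +122 mm; origin: under the middle of the handle.
- gouge1: A second gouge like the first, a bystander; same size and origin.
- cup: Blue ceramic cup, rim 70 mm across, 60 mm high, a bystander; origin: centre of its underside.
- bridge (a point): Middle of the underside of the bridge bar, 22 mm above the bench, at jig x = 0, y = 0. The bar lies across the rails from y = -12 to +12 mm, top 36 mm above the bench; a thin steel strip on its front reaches y = +14 mm.
- stop (a point): Middle of the end stop's face, which looks to the jig's +y, at jig x = 0, y = -65 mm; the stop is 22 mm high.
- mouth (a point): Middle of the jig's mouth, on the bench at jig x = 0, y = +50 mm. From y = +20 mm to here the rails flare outwards from x = +-48 to +-60 mm (inner faces; outer corners at +-71 mm), as a lead-in.
Not all that is in view belongs to the job. Of the things like the panel, leave any that is orange or pink; of the rest the larger one is meant.

How it is judged:
By the outcome, as a careful person would: the job done as asked, in the order asked, and still so for the second after the job is handed in, with the robot touching nothing.
It also fails if it takes over 72 s, if anything falls off the work surface, if the arm or the gripper's body presses on something with over 40 N, if the wrist force passes 120 N, or if a joint passes its speed limit or range.

ROBOT

A 6-joint arm with a two-finger parallel gripper is mounted at the origin on the work surface. World frame = base frame: x ahead of the robot, y to its left, z up, the work surface at z = 0. Lengths are in mm, angles in rad, forces in N, time in s.
With the tool pointing down it reaches from about 250 to 775 mm from the base axis. Payload 4 kg.
Tool frame: the origin (TCP) lies at the very end of the fingers, on their centre line; the grasp point (between the pads) lies 19 mm behind it; x points along the fingers, y is the direction in which the jaws open and shut, and the axes are right-handed (so a half turn about x gives the same grasp; the last joint's range is limited). The gripper opens to 85 mm and grips with 20 to 120 N. Pads are 22 mm wide; open, the fingers measure 114 mm over their backs; the gripper's body (76 mm by 85 mm) begins 54 mm behind the grasp point. The pads swing forward as they close: fully open they stand 13 mm farther back than shut.
Start: joints at [1.017, 0.087, 1.371, -0, 1.684, -0.103], TCP at [239.638, 495.067, 231.341] pointing down, gripper open.
Joint ranges: [-3.1, 3.1], [-0.76, 2.03], [0.27, 2.55], [-1.08, 4.22], [0.17, 2.65], [-2.57, 2.57]. Speed limits (rad/s): [2.79, 2.79, 3.14, 3.14, 3.14, 3.14].

INTERFACE

Orientations are given as a unit quaternion [x, y, z, w].
In Python, from station import sensors, optics, robot gives the robot as it stands.
- The arm moves only by the tool move_arm, never from a script. Its argument "increments" is a list of rows, each an object of numbers: "x", "y", "z": the shift along the tool's x, y, z in mm; "wx", "wy", "wz": the turn, a rotation vector about the tool's x, y, z in degrees. A call has exactly 8 rows; each row is the pose to reach, as a shift and turn from the pose measured when the call began, along the tool's axes at that moment; what a row does not reach only later rows make up. A row lasts 1/8 s, in which the tool goes at most 62.5 mm and 10.7 degrees, less where a joint would pass 70% of its speed; a pose out of reach is approached as far as the arm can. A call with a gripper value outside its range is refused whole. "hand" is the opening, from 0 (shut) to 1 (fully open), set as the call begins (left out, the last holds). The fingers move at their own pace and stop on an object; the grip force is fixed at half the most. Time passes only in rows, so rows that repeat a pose let the fingers close, or fill a call up. It gives the time, the measured TCP pose, the force and the opening at its end, in the units of the state.
- sensors.observe(): the state, without advancing time (a new reading comes with each control period).
- optics.get_image(name): name is "scene" or "side" or "wrist"; returns a dict with "img" (400x640x3 uint8, red, green, blue), "z_map" (400x640 float32, mm along the optical axis (not along the pixel's ray), 0 where there is no reading), "fx", "fy", "cx", "cy" (pixels), "world_from_camera" (4x4, takes a point from camera to world coordinates). Camera axes: x right, y up, looking along -z (the intrinsics and any distortion apply to the point x, -y, -z); pixel columns grow to the right and rows downward; lengths in mm; the calibration is good to about 2 mm. A picture is of the moment at which its call begins.
- robot.hand_in(): hands the job in, once; it reports no verdict.
The state is a dict: "time": time; "joint_positions": joint angles; "dq": joint speeds; "joint_efforts": joint torques, N m; "tcp_pos": TCP position; "orientation": TCP orientation; "ft_force": force on the tool from outside, world axes, zero at the start; "torque": the same for the moment, N m; "finger_gap": finger opening in mm.
Only numpy, scipy, OpenCV 4.12 (cv2) and the standard library are available. Lean on these libraries where they do the work, as an engineer would, in place of code of your own. Each camera call takes 0.05 s, during which the arm holds its last target. There are 200 camera calls.

## Working session

There is one attempt and no reset: what is moved stays moved. The work goes in short steps, Python scripts to look and compute and a tool call to move; the robot and the scene stay as the last step left them, time stands still between calls to the robot, and variables do not carry over. Pictures are saved under pics/ and viewed, about 8 in all and at most 12, crops included, and the job is handed in when it is done.

Besides the shell and the picture viewer there is one more tool, called after "Request:" in YAML: its name, and indented under it one key for each argument. move_arm: Moves the arm, as the interface text tells. Its arguments: {"type":"object","properties":{"increments":{"type":"array","items":{"type":"object","properties":{"x":{"type":"number"},"y":{"type":"number"},"z":{"type":"number"},"wx":{"type":"number"},"wy":{"type":"number"},"wz":{"type":"number"}}}},"hand":{"type":"number"}},"required":["increments"]}

```bash
mkdir -p pics; cat > h.py <<'E'
import numpy as np,cv2,pickle
from station import sensors,optics,robot
def grab(n,f):
    d=optics.get_image(n); pickle.dump(d,open(f'pics/{f}.pkl','wb')); cv2.imwrite(f'pics/{f}.png',d['img'][:,:,::-1]); return d
def load(f): return pickle.load(open(f'pics/{f}.pkl','rb'))
def w(d,u,v,z=None):
    # world point: from depth, or by intersecting plane z
    T=d['world_from_camera']; r=np.array([(u-d['cx'])/d['fx'],-(v-d['cy'])/d['fy'],-1.])
    R,t=T[:3,:3],T[:3,3]
    if z is None: k=np.median([q for q in d['z_map'][int(v)-1:int(v)+2,int(u)-1:int(u)+2].ravel() if q>0])
    else: k=(z-t[2])/(R@r)[2]
    return t+R@r*k
E
python3 - <<'E'
from h import *
for n in('scene','side'):
    d=grab(n,n+'0'); print(n,[k for k in d],d['world_from_camera'].round(2))
s=sensors.observe();print(s)
a=cv2.imread('pics/scene0.png');b=cv2.imread('pics/side0.png')
E
```

```text
scene ['img', 'z_map', 'fx', 'fy', 'cx', 'cy', 'world_from_camera'] [[-7.00000e-01 -5.20000e-01  4.90000e-01  1.22994e+03]
 [ 7.20000e-01 -4.90000e-01  4.90000e-01  6.17190e+02]
 [-1.00000e-02  7.00000e-01  7.20000e-01  9.52080e+02]
 [ 0.00000e+00  0.00000e+00  0.00000e+00  1.00000e+00]]
side ['img', 'z_map', 'fx', 'fy', 'cx', 'cy', 'world_from_camera'] [[ 7.2000e-01  3.9000e-01 -5.8000e-01 -2.5398e+02]
 [-6.9000e-01  4.2000e-01 -5.8000e-01 -8.8748e+02]
 [ 2.0000e-02  8.2000e-01  5.7000e-01  9.1882e+02]
 [ 0.0000e+00  0.0000e+00  0.0000e+00  1.0000e+00]]
{'time': 0.1, 'joint_positions': array([ 1.01692149e+00,  8.79058733e-02,  1.37212058e+00,  3.89806631e-06,
        1.68358754e+00, -1.03136531e-01]), 'dq': array([-0.00091396, -0.00285809, -0.00371473, -0.00044254,  0.0011908 ,
        0.00184526]), 'joint_efforts': array([ 3.45647728e-03, -3.53012860e+01, -3.14219749e+01, -1.79542385e-04,
        7.91402446e-03, -3.47173238e-05]), 'tcp_pos': array([239.38166492, 494.67722936, 230.23376423]), 'orientation': array([ 0.15733824,  0.68945678, -0.15869023,  0.68899306]), 'ft_force': array([-0.17065572, -0.16574642, -1.11426304]), 'torque': array([0.00879688, 0.0321766 , 0.04964329]), 'finger_gap': 84.98708658261933}
```

View pics/scene0.png

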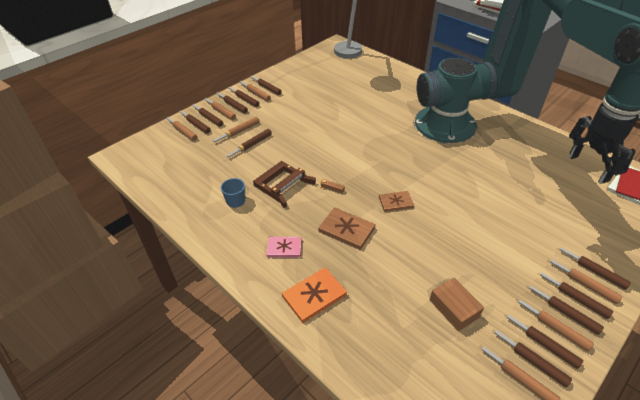

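View pics/side0.png

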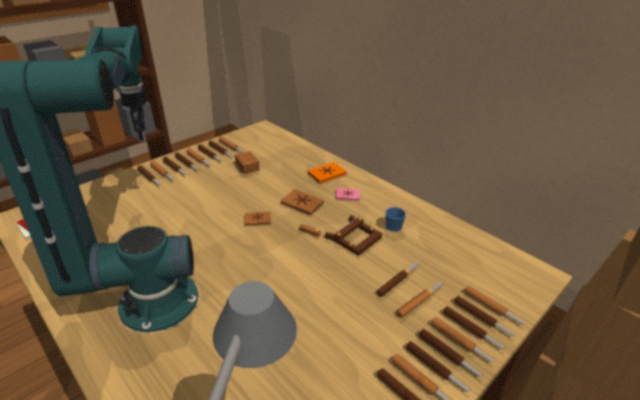

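Candidates in the scene view are large brown (347,228), small brown (396,201), pink (284,246) and orange (315,294). Orange and pink are excluded, and the large brown one is the larger of the rest. I'll confirm that in a crop.

```bash
python3 - <<'E'
from h import *
a=cv2.imread('pics/scene0.png')[140:270,220:420]
cv2.imwrite('pics/c1.png',cv2.resize(a,None,fx=4,fy=4,interpolation=cv2.INTER_CUBIC))
E
```

```text
(no output)
```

View pics/c1.png

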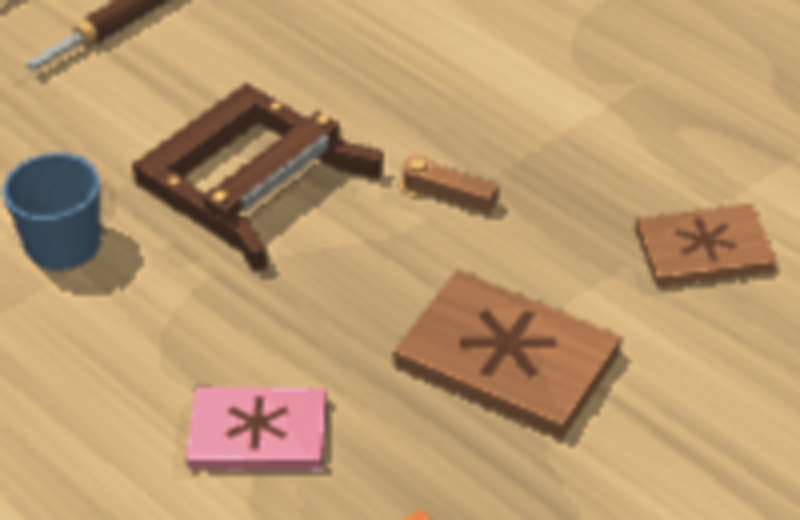

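The crop shows the target panel with top corners at (460,271), (622,338), (563,428) and (394,353). The jig's mouth faces right and down, towards the panel. The button pivot is at (416,163) and its tip at about (493,190).

```bash
python3 - <<'E'
from h import *
d=load('scene0')
def P(x,y,z=None): return w(d,220+(x+.5)/4-.5,140+(y+.5)/4-.5,z)
for n,x,y,z in [('p1',460,271,18),('p2',622,338,18),('p3',563,428,18),('p4',394,353,18),('pc',508,343,18),
 ('jback_left',135,165,22),('jback_right',247,85,22),('brTopLfrontcorner',212,195,36),('railtipR',382,153,22),('railtipL',262,250,22),('brassbackL',174,180,22),('brassbackR',276,106,22),('brassBrL',219,198,36),('brassBrR',323,120,36),
 ('pivot',416,162,22),('tip',497,187,20),('cup',53,185,60)]:
    print(n,P(x,y,z).round(1),P(x,y).round(1))
c=np.array([P(*q,18)[:2] for q in [(460,271),(622,338),(563,428),(394,353)]])
print(c.mean(0),np.linalg.norm(np.roll(c,-1,0)-c,axis=1))
a=c[1]-c[0]+c[2]-c[3];print('long axis deg',np.degrees(np.arctan2(a[1],a[0])))
E
```

```text
p1 [572.6  12.2  18. ] [ 5.592e+02 -1.000e-01 -1.000e+00]
p2 [542.7 135.5  18. ] [530.1 126.7   0.9]
p3 [629.9 157.8  18. ] [625.1 154.2  10.6]
p4 [659.7  32.4  18. ] [649.6  22.    1.5]
pc [599.7  82.3  18. ] [597.9  80.8  15.4]
jback_left [ 662.8 -236.6   22. ] [ 6.491e+02 -2.574e+02 -6.000e-01]
jback_right [ 543.1 -243.7   22. ] [ 524.9 -266.6   -2.7]
brTopLfrontcorner [ 653.4 -158.5   36. ] [ 651.2 -161.5   32.4]
railtipR [ 526.2 -111.5   22. ] [ 504.9 -133.6   -6.1]
railtipL [ 657.6 -101.8   22. ] [ 655.7 -104.2   18.9]
brassbackL [ 653.4 -202.9   22. ] [ 652.1 -204.8   19.9]
brassbackR [ 544.5 -208.9   22. ] [ 542.7 -211.    19.6]
brassBrL [ 652.  -152.4   36. ] [ 651.3 -153.4   34.9]
brassBrR [ 541.3 -158.9   36. ] [ 539.9 -160.4   34.2]
pivot [515.7 -86.1  22. ] [513.7 -88.1  19.3]
tip [492.5 -25.3  20. ] [490.8 -26.8  17.8]
cup [ 739.7 -228.1   60. ] [ 725.2 -253.1   33.6]
[601.22857978  84.49015703] [126.87010249  89.97641793 128.94426267  89.37308307]
long axis deg 103.49928629990671
```

```bash
cat >> h.py <<'E'
from scipy.spatial.transform import Rotation as Ro
O=np.array([596.3,-156.2]);YAW=np.radians(3.4)
def J2W(x,y): c,s=np.cos(YAW),np.sin(YAW); return O+[c*x-s*y,s*x+c*y]
def W2J(p): c,s=np.cos(YAW),np.sin(YAW); q=np.array(p[:2])-O; return np.array([c*q[0]+s*q[1],-s*q[0]+c*q[1]])
def go(jx,jy,z,ydir):
    """increment (tool axes) to jig pos jx,jy, height z; tool y at ydir deg in the jig frame, tool x down"""
    s=sensors.observe(); R=Ro.from_quat(s['orientation'])
    a=YAW+np.radians(ydir); y=np.array([np.cos(a),np.sin(a),0]); x=np.array([0,0,-1.]); M=np.array([x,y,np.cross(x,y)]).T
    d=np.r_[J2W(jx,jy),z]-s['tcp_pos']
    print('inc',R.inv().apply(d).round(1),'rot',np.degrees((R.inv()*Ro.from_matrix(M)).as_rotvec()).round(1),'|d|',np.linalg.norm(d).round(0))
def st():
    s=sensors.observe();R=Ro.from_quat(s['orientation']).as_matrix()
    print('t',round(s['time'],2),'tcp',s['tcp_pos'].round(1),'jig',W2J(s['tcp_pos']).round(1),'F',s['ft_force'].round(1),'gap',round(s['finger_gap'],1),'yj deg',np.degrees(np.arctan2(R[1,1],R[0,1])-YAW).round(2),'x',R[:,0].round(3),'q',s['joint_positions'].round(2))
E
python3 - <<'E'
from h import *
d=load('scene0')
def P(x,y,z=None): return w(d,220+(x+.5)/4-.5,140+(y+.5)/4-.5,z)
for n,x,y in [('pink',193,388),('pink',326,390),('pink',324,458),('pink',190,459),('orange top',415,512),('small',637,218),('small',657,280)]: print(n,P(x,y,18).round(0),W2J(P(x,y,18)).round(0))
print('orange',[W2J(w(d,u,v,18)).round(0) for u,v in[(323,268),(346,290),(302,313),(283,293)]])
for n,x,y,z in [('brL',219,198,36),('brR',323,120,36),('piv',416,162,22),('tip',495,186,20),('rtR',382,153,22),('rtL',262,250,22),('bkL',135,165,22)]: print(n,W2J(P(x,y,z)).round(1))
st()
for a in(90,-90): go(105,239,80,a)
E
```

```text
pink [774. -43.  18.] [185. 102.]
pink [714.  22.  18.] [128. 171.]
pink [755.  63.  18.] [171. 209.]
pink [815.   1.  18.] [228. 144.]
orange top [745. 135.  18.] [166. 282.]
small [445.  69.  18.] [-137.  234.]
small [484. 119.  18.] [-96. 281.]
orange [array([167., 282.]), array([181., 366.]), array([296., 328.]), array([285., 257.])]
brL [55.8  0.5]
brR [-55.1   0.6]
piv [-76.3  74.8]
tip [-95.7 135. ]
rtR [-67.4  48.7]
rtL [64.4 50.7]
bkL [ 61.6 -84.2]
t 0.1 tcp [239.4 494.7 230.2] jig [-317.7  670.9] F [-0.2 -0.2 -1.1] gap 85.0 yj deg 60.77 x [-0.001 -0.002 -1.   ] q [ 1.02  0.09  1.37  0.    1.68 -0.1 ]
inc [ 150.5 -170.2  579.8] rot [-29.2  -0.    0.1] |d| 623.0
inc [ 150.5 -170.2  579.8] rot [1.508e+02 1.000e-01 1.000e-01] |d| 623.0
```

Request:
move_arm:
  hand: 0.7
  increments:
    - {"y": -16,"z": 55,"wx": -3}
    - {"y": -32,"z": 110,"wx": -7}
    - {"y": -48,"z": 165,"wx": -11}
    - {"y": -65,"z": 220,"wx": -15}
    - {"y": -81,"z": 275,"wx": -19}
    - {"y": -97,"z": 330,"wx": -23}
    - {"y": -113,"z": 385,"wx": -27}
    - {"y": -130,"z": 440,"wx": -29.2}

```text
validation failed for argument at $.in...
```

```bash
python3 - <<'E'
from h import *
st(); go(105,239,80,90)
E
```

```text
t 0.1 tcp [239.4 494.7 230.2] jig [-317.7  670.9] F [-0.2 -0.2 -1.1] gap 85.0 yj deg 60.77 x [-0.001 -0.002 -1.   ] q [ 1.02  0.09  1.37  0.    1.68 -0.1 ]
inc [ 150.5 -170.2  579.8] rot [-29.2  -0.    0.1] |d| 623.0
```

Request:
move_arm:
  hand: 0.7
  increments:
    - {"x": 0,"y": -16,"z": 55,"wx": -3,"wy": 0,"wz": 0}
    - {"x": 0,"y": -32,"z": 110,"wx": -7,"wy": 0,"wz": 0}
    - {"x": 0,"y": -48,"z": 165,"wx": -11,"wy": 0,"wz": 0}
    - {"x": 0,"y": -65,"z": 220,"wx": -15,"wy": 0,"wz": 0}
    - {"x": 0,"y": -81,"z": 275,"wx": -19,"wy": 0,"wz": 0}
    - {"x": 0,"y": -97,"z": 330,"wx": -23,"wy": 0,"wz": 0}
    - {"x": 0,"y": -113,"z": 385,"wx": -27,"wy": 0,"wz": 0}
    - {"x": 0,"y": -130,"z": 440,"wx": -29,"wy": 0,"wz": 0}

```text
time: 1.1
tcp_pos: [579.8, 184.5, 229.7]
orientation: [-0.021, 0.708, 0.019, 0.706]
ft_force: [0.4, 0.9, 1.1]
finger_gap: 59.6
```

```bash
python3 - <<'E'
from h import *
st(); go(105,239,80,90)
E
```

```text
t 1.1 tcp [579.8 184.5 229.7] jig [  3.7 341.1] F [0.4 0.9 1.1] gap 59.6 yj deg 89.85 x [-0.002 -0.002 -1.   ] q [ 0.22  0.22  1.22 -0.    1.7  -1.41]
inc [ 149.6 -101.6  101.9] rot [-0.2 -0.1  0.1] |d| 208.0
```

Request:
move_arm:
  increments:
    - {"x": 0,"y": -20,"z": 25,"wx": 0,"wy": 0,"wz": 0}
    - {"x": 0,"y": -50,"z": 55,"wx": 0,"wy": 0,"wz": 0}
    - {"x": 0,"y": -80,"z": 85,"wx": 0,"wy": 0,"wz": 0}
    - {"x": 0,"y": -102,"z": 102,"wx": 0,"wy": 0,"wz": 0}
    - {"x": 40,"y": -102,"z": 102,"wx": 0,"wy": 0,"wz": 0}
    - {"x": 80,"y": -102,"z": 102,"wx": 0,"wy": 0,"wz": 0}
    - {"x": 115,"y": -102,"z": 102,"wx": 0,"wy": 0,"wz": 0}
    - {"x": 120,"y": -102,"z": 102,"wx": 0,"wy": 0,"wz": 0}

```text
time: 2.1
tcp_pos: [684.5, 88.1, 104.6]
orientation: [-0.021, 0.711, 0.019, 0.703]
ft_force: [-0.0, -0.3, 0.5]
finger_gap: 59.7
```

```bash
python3 - <<'E'
from h import *
st(); go(105,239,10,90)
d=grab('wrist','w1');print(d['world_from_camera'].round(2))
E
```

```text
t 2.1 tcp [684.5  88.1 104.6] jig [102.6 238.6] F [-0.  -0.3  0.5] gap 59.7 yj deg 89.84 x [-0.011 -0.002 -1.   ] q [ 0.05  0.46  1.17 -0.    1.53 -1.58]
inc [94.6  0.5  3.5] rot [-0.2 -0.6  0.1] |d| 95.0
[[-6.0000e-02 -9.6000e-01 -2.8000e-01  6.1183e+02]
 [ 1.0000e+00 -5.0000e-02 -1.0000e-02  8.3700e+01]
 [-0.0000e+00 -2.8000e-01  9.6000e-01  2.4872e+02]
 [ 0.0000e+00  0.0000e+00  0.0000e+00  1.0000e+00]]
```

View pics/w1.png

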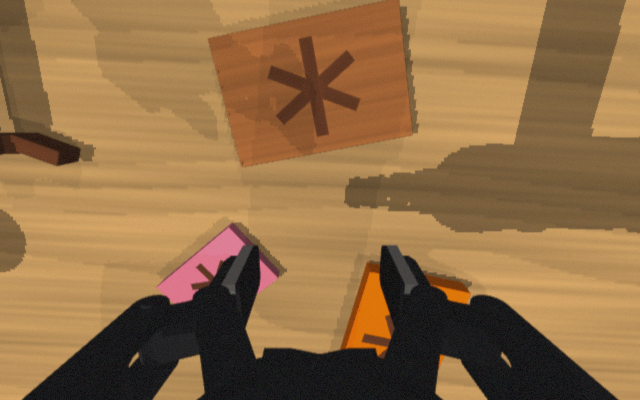

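The wrist view shows the panel at (208,38), (400,0), (414,134) and (243,166). Pink's top corner is at (236,224) and orange's is at (370,262).

```bash
python3 - <<'E'
from h import *
d=load('w1')
c=np.array([W2J(w(d,u,v,18)) for u,v in[(208,38),(400,0),(414,134),(243,166)]]);print(c.round(1),c.mean(0))
for u,v in[(236,224),(283,270),(370,262),(470,285)]:print(W2J(w(d,u,v,18)).round(1),w(d,u,v).round(1))
print('railtip',W2J(w(d,80,150,22)).round(1))
E
```

```text
[[-16.4 163.1]
 [-38.3 291.2]
 [ 47.8 307.4]
 [ 71.1 180.3]] [ 16.04988362 235.50703081]
[117.8 171.3] [7.107e+02 1.710e+01 5.000e-01]
[158.8 207.3] [7.526e+02 5.830e+01 4.000e-01]
[151.7 279.5] [739.5 135.2   1.7]
[173.5 365.1] [7.582e+02 2.288e+02 5.000e-01]
railtip [58.1 62.9]
```

Request:
move_arm:
  increments:
    - {"x": 20,"y": 0,"z": 0,"wx": 0,"wy": -0.6,"wz": 0}
    - {"x": 40,"y": 0,"z": 0,"wx": 0,"wy": -0.6,"wz": 0}
    - {"x": 60,"y": 0,"z": 0,"wx": 0,"wy": -0.6,"wz": 0}
    - {"x": 80,"y": 0,"z": 0,"wx": 0,"wy": -0.6,"wz": 0}
    - {"x": 90,"y": 0,"z": 0,"wx": 0,"wy": -0.6,"wz": 0}
    - {"x": 96,"y": 0,"z": 0,"wx": 0,"wy": -0.6,"wz": 0}
    - {"x": 100,"y": 0,"z": 0,"wx": 0,"wy": -0.6,"wz": 0}
    - {"x": 100,"y": 0,"z": 0,"wx": 0,"wy": -0.6,"wz": 0}

```text
time: 3.15
tcp_pos: [685.1, 88.0, 6.8]
orientation: [-0.021, 0.706, 0.02, 0.708]
ft_force: [-0.4, 0.1, -0.1]
finger_gap: 59.8
```

```bash
python3 - <<'E'
from h import *
st(); go(56,239,4,90)
d=grab('scene','s2')
a=cv2.imread('pics/s2.png')[150:280,260:420]
cv2.imwrite('pics/c2.png',cv2.resize(a,None,fx=4.5,fy=4.5,interpolation=cv2.INTER_CUBIC))
E
```

```text
t 3.15 tcp [685.1  88.    6.8] jig [103.1 238.5] F [-0.4  0.1 -0.1] gap 59.8 yj deg 89.84 x [ 0.003 -0.001 -1.   ] q [ 0.05  0.52  1.28 -0.    1.34 -1.58]
inc [  2.7   0.4 -47.1] rot [-0.2  0.2  0.1] |d| 47.0
```

View pics/c2.png

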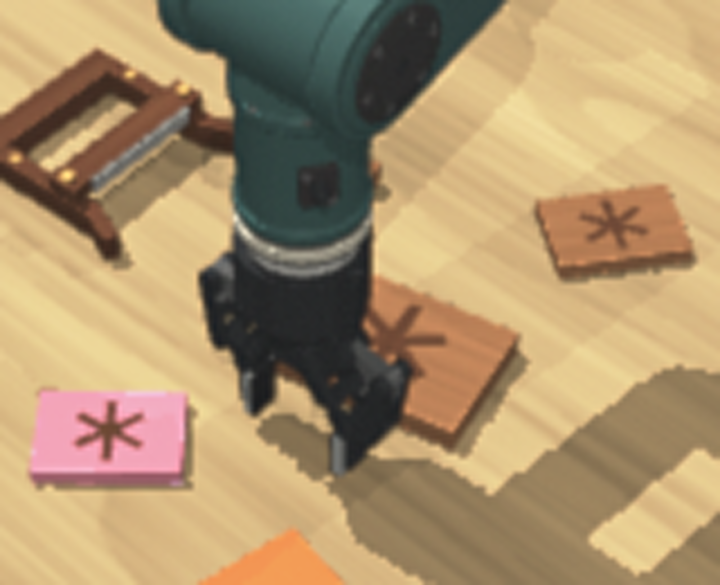

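The near fingertip is at crop (340,470), close to the bench. I'll check its height by depth.

```bash
python3 - <<'E'
from h import *
d=load('s2')
for x,y in[(340,468),(340,462),(344,455),(254,410),(256,402)]:
    p=w(d,260+x/4.5,150+y/4.5);print(p.round(1),W2J(p).round(1), w(d,260+x/4.5,150+y/4.5,10).round(1))
E
```

```text
[692.3 127.5  17.9] [112.7 277.5] [687.8 123.3  10. ]
[692.5 127.6  23.8] [112.9 277.6] [684.6 120.4  10. ]
[690.7 128.9  29.7] [111.1 279. ] [679.2 118.5  10. ]
[695.   60.8  16.4] [111.4 210.8] [691.3  57.   10. ]
[695.2  62.9  25.7] [111.7 212.8] [686.1  53.5  10. ]
```

Request:
move_arm:
  increments:
    - {"x": 3,"y": 0,"z": 0,"wx": 0,"wy": 0,"wz": 0}
    - {"x": 5,"y": 0,"z": 0,"wx": 0,"wy": 0,"wz": 0}
    - {"x": 6,"y": 0,"z": -4,"wx": 0,"wy": 0,"wz": 0}
    - {"x": 6,"y": 0,"z": -9,"wx": 0,"wy": 0,"wz": 0}
    - {"x": 6,"y": 0,"z": -14,"wx": 0,"wy": 0,"wz": 0}
    - {"x": 6,"y": 0,"z": -18,"wx": 0,"wy": 0,"wz": 0}
    - {"x": 6,"y": 0,"z": -22,"wx": 0,"wy": 0,"wz": 0}
    - {"x": 6,"y": 0,"z": -26,"wx": 0,"wy": 0,"wz": 0}

```text
time: 4.2
tcp_pos: [659.3, 86.5, 1.2]
orientation: [-0.021, 0.705, 0.02, 0.708]
ft_force: [0.6, 0.1, -0.3]
finger_gap: 60.0
```

```bash
python3 - <<'E'
from h import *
st(); go(56,239,2,90)
E
```

```text
t 4.2 tcp [659.3  86.5   1.2] jig [ 77.3 238.5] F [ 0.6  0.1 -0.3] gap 60.0 yj deg 89.85 x [ 0.005 -0.001 -1.   ] q [ 0.05  0.47  1.36 -0.    1.3  -1.58]
inc [ -0.9   0.5 -21.3] rot [-0.1  0.3  0.1] |d| 21.0
```

Now finish the side push and back off.

Request:
move_arm:
  increments:
    - {"x": 0,"y": 0,"z": -4,"wx": 0,"wy": 0,"wz": 0}
    - {"x": 0,"y": 0,"z": -8,"wx": 0,"wy": 0,"wz": 0}
    - {"x": 0,"y": 0,"z": -12,"wx": 0,"wy": 0,"wz": 0}
    - {"x": 0,"y": 0,"z": -16,"wx": 0,"wy": 0,"wz": 0}
    - {"x": 0,"y": 0,"z": -19,"wx": 0,"wy": 0,"wz": 0}
    - {"x": 0,"y": 0,"z": -21.5,"wx": 0,"wy": 0,"wz": 0}
    - {"x": 0,"y": 0,"z": -21.5,"wx": 0,"wy": 0,"wz": 0}
    - {"x": 0,"y": 0,"z": -21.5,"wx": 0,"wy": 0,"wz": 0}

```text
time: 5.2
tcp_pos: [637.6, 85.4, 0.9]
orientation: [-0.021, 0.705, 0.02, 0.708]
ft_force: [0.1, -0.2, 0.4]
finger_gap: 59.9
```

Request:
move_arm:
  increments:
    - {"x": 0,"y": 0,"z": 5,"wx": 0,"wy": 0,"wz": 0}
    - {"x": 0,"y": 0,"z": 15,"wx": 0,"wy": 0,"wz": 0}
    - {"x": 0,"y": 0,"z": 25,"wx": 0,"wy": 0,"wz": 0}
    - {"x": -20,"y": 0,"z": 30,"wx": 0,"wy": 0,"wz": 0}
    - {"x": -50,"y": 0,"z": 30,"wx": 0,"wy": 0,"wz": 0}
    - {"x": -80,"y": 0,"z": 30,"wx": 0,"wy": 0,"wz": 0}
    - {"x": -110,"y": 0,"z": 30,"wx": 0,"wy": 0,"wz": 0}
    - {"x": -120,"y": 0,"z": 30,"wx": 0,"wy": 0,"wz": 0}

```text
time: 6.2
tcp_pos: [668.9, 87.3, 124.0]
orientation: [-0.02, 0.704, 0.02, 0.71]
ft_force: [0.2, 0.1, -0.4]
finger_gap: 59.8
```

```bash
python3 - <<'E'
from h import *
st(); d=grab('wrist','w3')
for z in (120,): 
  for a in(0,180): go(0,360,z,a)
E
```

```text
t 6.2 tcp [668.9  87.3 124. ] jig [ 87.  238.7] F [ 0.2  0.1 -0.4] gap 59.8 yj deg 89.85 x [ 0.009 -0.001 -1.   ] q [ 0.05  0.4   1.21 -0.    1.53 -1.58]
inc [  3.2 121.  -87.2] rot [89.8  0.5 -0.3] |d| 149.0
inc [  3.2 121.  -87.2] rot [-90.1   0.3   0.5] |d| 149.0
```

View pics/w3.png

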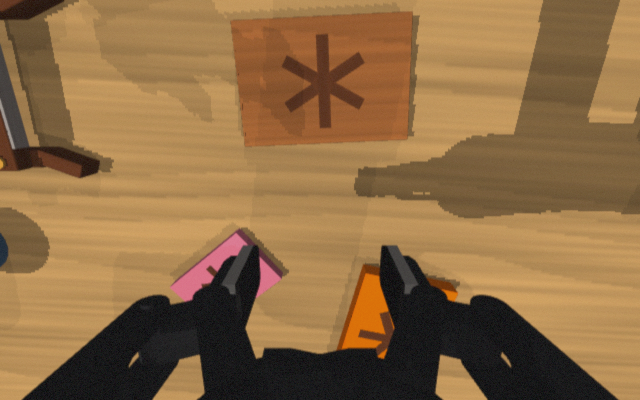

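Request:
move_arm:
  hand: 0.6
  increments:
    - {"x": 0,"y": 15,"z": 0,"wx": 10,"wy": 0,"wz": 0}
    - {"x": 0,"y": 35,"z": 0,"wx": 20,"wy": 0,"wz": 0}
    - {"x": 0,"y": 55,"z": -10,"wx": 30,"wy": 0,"wz": 0}
    - {"x": 0,"y": 75,"z": -30,"wx": 40,"wy": 0,"wz": 0}
    - {"x": 0,"y": 90,"z": -50,"wx": 50,"wy": 0,"wz": 0}
    - {"x": 0,"y": 100,"z": -70,"wx": 60,"wy": 0,"wz": 0}
    - {"x": 0,"y": 100,"z": -85,"wx": 70,"wy": 0,"wz": 0}
    - {"x": 0,"y": 100,"z": -87,"wx": 80,"wy": 0,"wz": 0}

```text
time: 7.25
tcp_pos: [574.7, 182.3, 121.3]
orientation: [0.441, 0.551, -0.44, 0.555]
ft_force: [-0.0, 0.1, 0.0]
finger_gap: 51.6
```

```bash
python3 - <<'E'
from h import *
d=load('w3')
c=np.array([W2J(w(d,u,v,18)) for u,v in[(232,21),(411,12),(408,137),(245,147)]]);print(c.round(1),c.mean(0))
a=c[1]-c[0]+c[2]-c[3];print('rel yaw',np.degrees(np.arctan2(a[1],a[0]))-90)
print('railtip',W2J(w(d,99,165,22)).round(1))
st(); go(0,335,60,0)
E
```

```text
[[-44.1 176. ]
 [-49.2 303.4]
 [ 38.1 308.4]
 [ 45.6 178.5]] [ -2.40878394 241.58575262]
rel yaw 2.796065551907418
railtip [59.  61.1]
t 7.25 tcp [574.7 182.3 121.3] jig [ -1.5 339.2] F [-0.   0.1  0. ] gap 51.6 yj deg 9.56 x [ 0.005 -0.002 -1.   ] q [ 0.21  0.25  1.41 -0.    1.48 -0.01]
inc [61.3  0.5  4.2] rot [ 9.6  0.1 -0.3] |d| 61.0
```

Request:
move_arm:
  increments:
    - {"x": 30,"y": 0.5,"z": 4,"wx": 6,"wy": 0,"wz": 0}
    - {"x": 60,"y": 0.5,"z": 4,"wx": 9.6,"wy": 0,"wz": 0}
    - {"x": 85,"y": 0.5,"z": 4,"wx": 9.6,"wy": 0,"wz": 0}
    - {"x": 100,"y": 0.5,"z": 4,"wx": 9.6,"wy": 0,"wz": 0}
    - {"x": 110,"y": 0.5,"z": 4,"wx": 9.6,"wy": 0,"wz": 0}
    - {"x": 116,"y": 0.5,"z": 4,"wx": 9.6,"wy": 0,"wz": 0}
    - {"x": 119,"y": 0.5,"z": 4,"wx": 9.6,"wy": 0,"wz": 0}
    - {"x": 119,"y": 0.5,"z": 4,"wx": 9.6,"wy": 0,"wz": 0}

```text
time: 8.25
tcp_pos: [577.1, 178.5, 2.8]
orientation: [0.486, 0.512, -0.484, 0.516]
ft_force: [-0.3, -0.2, -0.8]
finger_gap: 51.3
```

```bash
python3 - <<'E'
from h import *
st(); go(2,150,2,0)
E
```

```text
t 8.25 tcp [577.1 178.5   2.8] jig [  0.6 335.2] F [-0.3 -0.2 -0.8] gap 51.3 yj deg -0.04 x [ 0.006 -0.001 -1.   ] q [ 0.21  0.35  1.53 -0.    1.26  0.15]
inc [  1.2   1.5 185.2] rot [-0.   0.1 -0.4] |d| 185.0
```

Request:
move_arm:
  increments:
    - {"x": 0,"y": 0,"z": 8,"wx": 0,"wy": 0,"wz": 0}
    - {"x": 0,"y": 0,"z": 16,"wx": 0,"wy": 0,"wz": 0}
    - {"x": 0,"y": 0,"z": 24,"wx": 0,"wy": 0,"wz": 0}
    - {"x": 0.5,"y": 0,"z": 32,"wx": 0,"wy": 0,"wz": 0}
    - {"x": 0.5,"y": 0,"z": 40,"wx": 0,"wy": 0,"wz": 0}
    - {"x": 0.5,"y": 0,"z": 49,"wx": 0,"wy": 0,"wz": 0}
    - {"x": 0.5,"y": 0,"z": 58,"wx": 0,"wy": 0,"wz": 0}
    - {"x": 0.5,"y": 0,"z": 67,"wx": 0,"wy": 0,"wz": 0}

```text
time: 9.25
tcp_pos: [581.0, 110.9, 2.5]
orientation: [0.486, 0.512, -0.484, 0.516]
ft_force: [-0.6, 1.3, 0.8]
finger_gap: 51.3
```

```bash
python3 - <<'E'
from h import *
st(); go(2,200,2,0)
E
```

```text
t 9.25 tcp [581.  110.9   2.5] jig [  0.6 267.6] F [-0.6  1.3  0.8] gap 51.3 yj deg -0.04 x [ 0.006 -0.001 -1.   ] q [ 0.09  0.32  1.56 -0.    1.25  0.04]
inc [ 0.6  1.5 67.6] rot [-0.   0.1 -0.4] |d| 68.0
```

Request:
move_arm:
  increments:
    - {"x": 0,"y": 0,"z": 8,"wx": 0,"wy": 0,"wz": 0}
    - {"x": 0,"y": 0,"z": 16,"wx": 0,"wy": 0,"wz": 0}
    - {"x": 0,"y": 0,"z": 24,"wx": 0,"wy": 0,"wz": 0}
    - {"x": 0.5,"y": 0,"z": 32,"wx": 0,"wy": 0,"wz": 0}
    - {"x": 0.5,"y": 0,"z": 40,"wx": 0,"wy": 0,"wz": 0}
    - {"x": 0.5,"y": 0,"z": 49,"wx": 0,"wy": 0,"wz": 0}
    - {"x": 0.5,"y": 0,"z": 58,"wx": 0,"wy": 0,"wz": 0}
    - {"x": 0.5,"y": 0,"z": 65,"wx": 0,"wy": 0,"wz": 0}

```text
time: 10.25
tcp_pos: [584.7, 45.3, 1.9]
orientation: [0.486, 0.512, -0.484, 0.516]
ft_force: [-0.3, 1.8, 0.4]
finger_gap: 51.1
```

```bash
python3 - <<'E'
from h import *
st(); go(2,150,2,0)
d=grab('scene','s4'); b=grab('side','e4')
a=cv2.resize(cv2.imread('pics/s4.png')[150:260,240:400],None,fx=4,fy=4,interpolation=cv2.INTER_CUBIC)
cv2.imwrite('pics/c4.png',a)
E
```

```text
t 10.25 tcp [584.7  45.3   1.9] jig [  0.4 201.8] F [-0.3  1.8  0.4] gap 51.1 yj deg -0.06 x [ 0.006 -0.002 -1.   ] q [-0.02  0.31  1.58 -0.    1.24 -0.08]
inc [ 0.1  1.7 51.8] rot [-0.1  0.1 -0.3] |d| 52.0
```

View pics/c4.png

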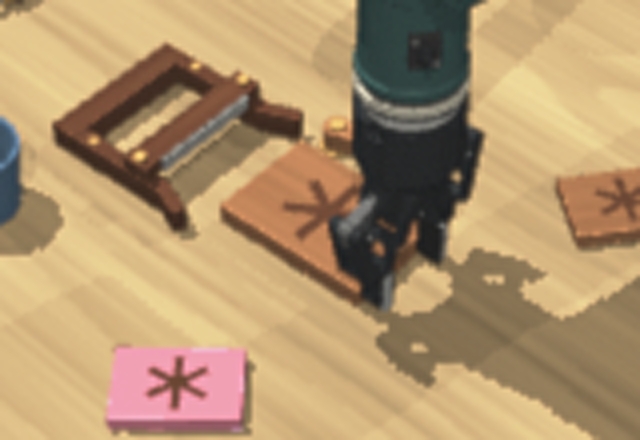

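The panel is flush against the fingers. Its front corners are at (222,208) and (302,140), facing the mouth with rail tips at (302,115) and (183,215).

```bash
python3 - <<'E'
from h import *
d=load('s4')
P=lambda x,y,z:W2J(w(d,240+(x+.5)/4-.5,150+(y+.5)/4-.5,z)).round(1)
print('front L,R',P(222,208,18),P(302,140,18),'rear L',P(360,297,18))
print('tip R outer',P(302,113,22),'tipL',P(188,210,22),P(170,215,22),'brR',P(243,79,36),'brL',P(138,156,36),'piv',P(339,124,22))
print('backL',P(54,127,22),'backR',P(167,44,22))
E
```

```text
front L,R [41.8 68.3] [-48.3  65.4] rear L [ 43.2 199. ]
tip R outer [-67.4  48.7] tipL [61.7 54. ] [73.5 47.6] brR [-55.9  -0.2] brL [54.8 -1.6] piv [-76.1  77.9]
backL [ 63.6 -83.2] backR [-59.2 -85.1]
```

Request:
move_arm:
  increments:
    - {"x": 0,"y": 0.5,"z": 7,"wx": 0,"wy": 0,"wz": 0}
    - {"x": 0,"y": 1,"z": 14,"wx": 0,"wy": 0,"wz": 0}
    - {"x": 0,"y": 1.5,"z": 21,"wx": 0,"wy": 0,"wz": 0}
    - {"x": 0,"y": 2,"z": 28,"wx": 0,"wy": 0,"wz": 0}
    - {"x": 0,"y": 2.5,"z": 35,"wx": 0,"wy": 0,"wz": 0}
    - {"x": 0,"y": 2.5,"z": 41,"wx": 0,"wy": 0,"wz": 0}
    - {"x": 0,"y": 2.5,"z": 47,"wx": 0,"wy": 0,"wz": 0}
    - {"x": 0,"y": 2.5,"z": 53,"wx": 0,"wy": 0,"wz": 0}

```text
time: 11.35
tcp_pos: [590.3, -8.3, 2.1]
orientation: [0.486, 0.512, -0.485, 0.516]
ft_force: [-0.3, 0.9, -0.8]
finger_gap: 51.1
```

Request:
move_arm:
  increments:
    - {"x": 0,"y": 0,"z": 5,"wx": 0,"wy": 0,"wz": 0}
    - {"x": 0,"y": 0,"z": 10,"wx": 0,"wy": 0,"wz": 0}
    - {"x": 0,"y": 0,"z": 15,"wx": 0,"wy": 0,"wz": 0}
    - {"x": 0,"y": 0,"z": 20,"wx": 0,"wy": 0,"wz": 0}
    - {"x": 0,"y": 0,"z": 25,"wx": 0,"wy": 0,"wz": 0}
    - {"x": 0,"y": 0,"z": 30,"wx": 0,"wy": 0,"wz": 0}
    - {"x": 0,"y": 0,"z": 35,"wx": 0,"wy": 0,"wz": 0}
    - {"x": 0,"y": 0,"z": 40,"wx": 0,"wy": 0,"wz": 0}

```text
time: 12.35
tcp_pos: [592.6, -48.6, 2.1]
orientation: [0.486, 0.512, -0.485, 0.516]
ft_force: [-0.5, -0.3, -0.1]
finger_gap: 51.4
```

```bash
python3 - <<'E'
from h import *
st(); go(2,76,2,0)
E
```

```text
t 12.35 tcp [592.6 -48.6   2.1] jig [  2.7 107.7] F [-0.5 -0.3 -0.1] gap 51.4 yj deg -0.09 x [ 0.006 -0.002 -1.   ] q [-0.18  0.33  1.55 -0.    1.25 -0.23]
inc [ 0.2 -0.6 31.7] rot [-0.1  0.2 -0.3] |d| 32.0
```

Request:
move_arm:
  increments:
    - {"x": 0,"y": 0,"z": 3,"wx": 0,"wy": 0,"wz": 0}
    - {"x": 0,"y": 0,"z": 6,"wx": 0,"wy": 0,"wz": 0}
    - {"x": 0,"y": 0,"z": 9,"wx": 0,"wy": 0,"wz": 0}
    - {"x": 0,"y": 0,"z": 12,"wx": 0,"wy": 0,"wz": 0}
    - {"x": 0,"y": 0,"z": 15,"wx": 0,"wy": 0,"wz": 0}
    - {"x": 0,"y": 0,"z": 18,"wx": 0,"wy": 0,"wz": 0}
    - {"x": 0,"y": 0,"z": 21,"wx": 0,"wy": 0,"wz": 0}
    - {"x": 0,"y": 0,"z": 24,"wx": 0,"wy": 0,"wz": 0}

```text
time: 13.35
tcp_pos: [594.0, -72.7, 2.2]
orientation: [0.486, 0.512, -0.485, 0.516]
ft_force: [0.5, 0.8, -0.9]
finger_gap: 51.2
```

Request:
move_arm:
  increments:
    - {"x": 0,"y": 0,"z": 1,"wx": 0,"wy": 0,"wz": 0}
    - {"x": 0,"y": 0,"z": 2,"wx": 0,"wy": 0,"wz": 0}
    - {"x": 0,"y": 0,"z": 3,"wx": 0,"wy": 0,"wz": 0}
    - {"x": 0,"y": 0,"z": 4,"wx": 0,"wy": 0,"wz": 0}
    - {"x": 0,"y": 0,"z": 5,"wx": 0,"wy": 0,"wz": 0}
    - {"x": 0,"y": 0,"z": 5.5,"wx": 0,"wy": 0,"wz": 0}
    - {"x": 0,"y": 0,"z": 6,"wx": 0,"wy": 0,"wz": 0}
    - {"x": 0,"y": 0,"z": 6.5,"wx": 0,"wy": 0,"wz": 0}

```text
time: 14.35
tcp_pos: [594.4, -79.2, 2.2]
orientation: [0.486, 0.512, -0.485, 0.516]
ft_force: [0.5, 0.7, -0.1]
finger_gap: 51.6
```

```bash
python3 - <<'E'
from h import *
st(); go(2,76,2,0)
E
```

```text
t 14.35 tcp [594.4 -79.2   2.2] jig [ 2.6 77. ] F [ 0.5  0.7 -0.1] gap 51.6 yj deg -0.09 x [ 0.006 -0.002 -1.   ] q [-0.23  0.34  1.54 -0.    1.25 -0.28]
inc [ 0.2 -0.6  1. ] rot [-0.1  0.2 -0.3] |d| 1.0
```

Request:
move_arm:
  increments:
    - {"x": 0,"y": 0,"z": 0.5,"wx": 0,"wy": 0,"wz": 0}
    - {"x": 0,"y": 0,"z": 1,"wx": 0,"wy": 0,"wz": 0}
    - {"x": 0,"y": 0,"z": 1.5,"wx": 0,"wy": 0,"wz": 0}
    - {"x": 0,"y": 0,"z": 2,"wx": 0,"wy": 0,"wz": 0}
    - {"x": 0,"y": 0,"z": 2.5,"wx": 0,"wy": 0,"wz": 0}
    - {"x": 0,"y": 0,"z": 3,"wx": 0,"wy": 0,"wz": 0}
    - {"x": 0,"y": 0,"z": 3,"wx": 0,"wy": 0,"wz": 0}
    - {"x": 0,"y": 0,"z": 3,"wx": 0,"wy": 0,"wz": 0}

```text
time: 15.35
tcp_pos: [594.5, -82.3, 2.2]
orientation: [0.486, 0.512, -0.485, 0.516]
ft_force: [-0.1, 0.3, -0.3]
finger_gap: 51.6
```

```bash
python3 - <<'E'
from h import *
st()
E
```

```text
t 15.35 tcp [594.5 -82.3   2.2] jig [ 2.6 73.9] F [-0.1  0.3 -0.3] gap 51.6 yj deg -0.09 x [ 0.006 -0.003 -1.   ] q [-0.23  0.34  1.54 -0.    1.25 -0.29]
```

Request:
move_arm:
  increments:
    - {"x": 0,"y": 0,"z": 0.5,"wx": 0,"wy": 0,"wz": 0}
    - {"x": 0,"y": 0,"z": 1,"wx": 0,"wy": 0,"wz": 0}
    - {"x": 0,"y": 0,"z": 1.5,"wx": 0,"wy": 0,"wz": 0}
    - {"x": 0,"y": 0,"z": 2,"wx": 0,"wy": 0,"wz": 0}
    - {"x": 0,"y": 0,"z": 2.5,"wx": 0,"wy": 0,"wz": 0}
    - {"x": 0,"y": 0,"z": 3,"wx": 0,"wy": 0,"wz": 0}
    - {"x": 0,"y": 0,"z": 3,"wx": 0,"wy": 0,"wz": 0}
    - {"x": 0,"y": 0,"z": 3,"wx": 0,"wy": 0,"wz": 0}

```text
time: 16.35
tcp_pos: [594.5, -83.0, 2.3]
orientation: [0.487, 0.513, -0.484, 0.515]
ft_force: [-1.1, 7.4, 1.3]
finger_gap: 51.0
```

```bash
python3 - <<'E'
from h import *
st()
d=grab('scene','s5')
a=cv2.resize(cv2.imread('pics/s5.png')[135:225,230:350],None,fx=6,fy=6,interpolation=cv2.INTER_CUBIC)
cv2.imwrite('pics/c5.png',a)
E
```

```text
t 16.35 tcp [594.5 -83.    2.3] jig [ 2.5 73.2] F [-1.1  7.4  1.3] gap 51.0 yj deg -0.06 x [ 0.005  0.001 -1.   ] q [-0.23  0.34  1.54  0.    1.26 -0.29]
```

View pics/c5.png

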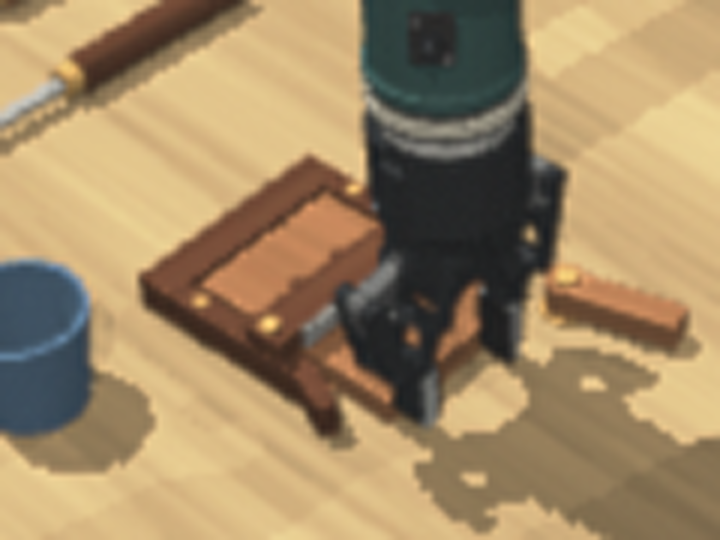

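The panel front reaches the stop with the panel filling the jig, and the force has risen to 7.4 N. One slightly firmer push to seat it, then back off.

Request:
move_arm:
  increments:
    - {"x": 0,"y": 0,"z": 2,"wx": 0,"wy": 0,"wz": 0}
    - {"x": 0,"y": 0,"z": 3,"wx": 0,"wy": 0,"wz": 0}
    - {"x": 0,"y": 0,"z": 4,"wx": 0,"wy": 0,"wz": 0}
    - {"x": 0,"y": 0,"z": 5,"wx": 0,"wy": 0,"wz": 0}
    - {"x": 0,"y": 0,"z": 5,"wx": 0,"wy": 0,"wz": 0}
    - {"x": 0,"y": 0,"z": 5,"wx": 0,"wy": 0,"wz": 0}
    - {"x": 0,"y": 0,"z": 5,"wx": 0,"wy": 0,"wz": 0}
    - {"x": 0,"y": 0,"z": 5,"wx": 0,"wy": 0,"wz": 0}

```text
time: 17.4
tcp_pos: [594.3, -83.0, 2.4]
orientation: [0.488, 0.516, -0.481, 0.513]
ft_force: [-1.7, 13.6, 3.5]
finger_gap: 51.0
```

Request:
move_arm:
  increments:
    - {"x": 0,"y": 0,"z": -3,"wx": 0,"wy": 0,"wz": 0}
    - {"x": 0,"y": 0,"z": -10,"wx": 0,"wy": 0,"wz": 0}
    - {"x": 0,"y": 0,"z": -20,"wx": 0,"wy": 0,"wz": 0}
    - {"x": 0,"y": 0,"z": -30,"wx": 0,"wy": 0,"wz": 0}
    - {"x": -25,"y": 0,"z": -30,"wx": 0,"wy": 0,"wz": 0}
    - {"x": -50,"y": 0,"z": -30,"wx": 0,"wy": 0,"wz": 0}
    - {"x": -75,"y": 0,"z": -30,"wx": 0,"wy": 0,"wz": 0}
    - {"x": -85,"y": 0,"z": -30,"wx": 0,"wy": 0,"wz": 0}

```text
time: 18.4
tcp_pos: [593.2, -53.8, 89.7]
orientation: [0.489, 0.515, -0.481, 0.514]
ft_force: [0.3, -0.2, -0.8]
finger_gap: 51.0
```

```bash
python3 - <<'E'
from h import *
st(); d=load('s5')
P=lambda x,y,z:W2J(w(d,230+(x+.5)/6-.5,135+(y+.5)/6-.5,z)).round(1)
p,t=P(567,275,22),P(684,311,20);print(p,t,np.arctan2(*(t-p)))
go(-127,110,80,107)
E
```

```text
t 18.4 tcp [593.2 -53.8  89.7] jig [  3.  102.4] F [ 0.3 -0.2 -0.8] gap 51.0 yj deg 0.01 x [ 0.007  0.009 -1.   ] q [-0.19  0.25  1.47  0.01  1.42 -0.25]
[-76.2  76.7] [-95.1 136.3] -0.3070829164162003
inc [   8.7 -130.1   -7.6] rot [-1.07e+02  1.00e-01 -8.00e-01] |d| 131.0
```

Request:
move_arm:
  hand: 0
  increments:
    - {"x": 0,"y": -16,"z": -1,"wx": -10,"wy": 0,"wz": 0}
    - {"x": 0,"y": -32,"z": -2,"wx": -20,"wy": 0,"wz": 0}
    - {"x": 0,"y": -48,"z": -3,"wx": -30,"wy": 0,"wz": 0}
    - {"x": 0,"y": -64,"z": -4,"wx": -40,"wy": 0,"wz": 0}
    - {"x": 0,"y": -80,"z": -5,"wx": -50,"wy": 0,"wz": 0}
    - {"x": 0,"y": -96,"z": -6,"wx": -60,"wy": 0,"wz": 0}
    - {"x": 0,"y": -112,"z": -7,"wx": -70,"wy": 0,"wz": 0}
    - {"x": 0,"y": -130,"z": -8,"wx": -80,"wy": 0,"wz": 0}

```text
time: 19.4
tcp_pos: [462.0, -53.3, 87.9]
orientation: [0.042, 0.704, -0.035, 0.708]
ft_force: [0.1, 0.4, 1.1]
finger_gap: 0.2
```

```bash
python3 - <<'E'
from h import *
st(); go(-127,110,9,107)
E
```

```text
t 19.4 tcp [462.  -53.3  87.9] jig [-128.   110.7] F [0.1 0.4 1.1] gap 0.2 yj deg 80.35 x [ 0.006  0.009 -1.   ] q [-0.24 -0.03  1.78  0.01  1.39 -1.71]
inc [78.9 -1.3  0.7] rot [-26.7   0.4  -0.5] |d| 79.0
```

Request:
move_arm:
  increments:
    - {"x": 10,"y": -1,"z": 0.5,"wx": -9,"wy": 0.4,"wz": -0.5}
    - {"x": 25,"y": -1,"z": 0.5,"wx": -18,"wy": 0.4,"wz": -0.5}
    - {"x": 40,"y": -1,"z": 0.5,"wx": -26.7,"wy": 0.4,"wz": -0.5}
    - {"x": 55,"y": -1,"z": 0.5,"wx": -26.7,"wy": 0.4,"wz": -0.5}
    - {"x": 65,"y": -1,"z": 0.5,"wx": -26.7,"wy": 0.4,"wz": -0.5}
    - {"x": 73,"y": -1,"z": 0.5,"wx": -26.7,"wy": 0.4,"wz": -0.5}
    - {"x": 78,"y": -1,"z": 0.5,"wx": -26.7,"wy": 0.4,"wz": -0.5}
    - {"x": 78,"y": -1,"z": 0.5,"wx": -26.7,"wy": 0.4,"wz": -0.5}

```text
time: 20.4
tcp_pos: [462.7, -53.6, 9.7]
orientation: [-0.125, 0.696, 0.125, 0.696]
ft_force: [-0.3, 0.6, -0.2]
finger_gap: -0.1
```

```bash
cat >> h.py <<'E'
def arc(angs,r=48,off=19.5,z=9,yd=lambda a:90-np.degrees(a)):
    s=sensors.observe();R=Ro.from_quat(s['orientation'])
    for a in angs:
        u=np.array([np.sin(a),np.cos(a)]);n=np.array([-np.cos(a),np.sin(a)])
        p=np.array([-76,76])+r*u+off*n
        f=YAW+np.radians(yd(a)); y=np.array([np.cos(f),np.sin(f),0]);x=np.array([0,0,-1.]);M=np.array([x,y,np.cross(x,y)]).T
        print(round(a,2),R.inv().apply(np.r_[J2W(*p),z]-s['tcp_pos']).round(1),np.degrees((R.inv()*Ro.from_matrix(M)).as_rotvec()).round(1))
E
python3 - <<'E'
from h import *
st(); arc(np.r_[-.45,np.linspace(-.3,.4,7)])
E
```

```text
t 20.4 tcp [462.7 -53.6   9.7] jig [-127.3  110.3] F [-0.3  0.6 -0.2] gap -0.1 yj deg 107.03 x [-0.  0. -1.] q [-0.24  0.06  1.86 -0.    1.22 -2.16]
-0.45 [ 0.7 -3.4 12.4] [-8.8 -0.  -0. ]
-0.3 [ 0.7  0.1 19.3] [-0.2 -0.  -0. ]
-0.18 [ 0.7  2.1 25. ] [ 6.5 -0.  -0. ]
-0.07 [ 0.7  3.4 31. ] [13.2 -0.  -0. ]
0.05 [ 0.7  3.9 37. ] [19.9 -0.  -0. ]
0.17 [ 0.7  3.8 43. ] [26.6 -0.  -0. ]
0.28 [ 0.7  3.  49. ] [33.3 -0.  -0. ]
0.4 [ 0.7  1.5 54.8] [39.9 -0.  -0. ]
```

Request:
move_arm:
  increments:
    - {"x": 0.5,"y": 0,"z": 10,"wx": 0,"wy": 0,"wz": 0}
    - {"x": 0.5,"y": 0,"z": 19,"wx": 0,"wy": 0,"wz": 0}
    - {"x": 0.5,"y": 2,"z": 25,"wx": 6.5,"wy": 0,"wz": 0}
    - {"x": 0.5,"y": 3.4,"z": 31,"wx": 13,"wy": 0,"wz": 0}
    - {"x": 0.5,"y": 4,"z": 37,"wx": 20,"wy": 0,"wz": 0}
    - {"x": 0.5,"y": 4,"z": 43,"wx": 26.5,"wy": 0,"wz": 0}
    - {"x": 0.5,"y": 3,"z": 49,"wx": 33,"wy": 0,"wz": 0}
    - {"x": 0.5,"y": 1.5,"z": 55,"wx": 40,"wy": 0,"wz": 0}

```text
time: 21.4
tcp_pos: [514.4, -32.8, 9.3]
orientation: [0.121, 0.697, -0.122, 0.696]
ft_force: [-0.7, -0.4, 0.6]
finger_gap: -0.3
```

```bash
python3 - <<'E'
from h import *
st(); arc(np.linspace(.5,1.2,8))
E
```

```text
t 21.4 tcp [514.4 -32.8   9.3] jig [-74.5 128.1] F [-0.7 -0.4  0.6] gap -0.3 yj deg 66.82 x [-0.001 -0.    -1.   ] q [-0.17  0.17  1.74 -0.    1.23 -1.4 ]
0.5 [0.3 1.2 4.2] [ 5.5 -0.   0. ]
0.6 [0.3 2.4 9.3] [11.2 -0.   0. ]
0.7 [ 0.3  3.1 14.4] [16.9 -0.   0. ]
0.8 [ 0.3  3.3 19.6] [22.7 -0.   0. ]
0.9 [ 0.3  3.  24.7] [28.4 -0.   0. ]
1.0 [ 0.3  2.2 29.9] [34.1 -0.   0. ]
1.1 [ 0.3  0.9 34.9] [39.8 -0.   0. ]
1.2 [ 0.3 -1.  39.7] [45.6 -0.   0. ]
```

Request:
move_arm:
  increments:
    - {"x": 0.3,"y": 1.2,"z": 4.2,"wx": 5.5,"wy": 0,"wz": 0}
    - {"x": 0.3,"y": 2.4,"z": 9.3,"wx": 11,"wy": 0,"wz": 0}
    - {"x": 0.3,"y": 3,"z": 14.4,"wx": 17,"wy": 0,"wz": 0}
    - {"x": 0.3,"y": 3.3,"z": 19.6,"wx": 22.7,"wy": 0,"wz": 0}
    - {"x": 0.3,"y": 3,"z": 24.7,"wx": 28.4,"wy": 0,"wz": 0}
    - {"x": 0.3,"y": 2.2,"z": 30,"wx": 34,"wy": 0,"wz": 0}
    - {"x": 0.3,"y": 1,"z": 35,"wx": 40,"wy": 0,"wz": 0}
    - {"x": 0.3,"y": -1,"z": 39.7,"wx": 45.6,"wy": 0,"wz": 0}

```text
time: 22.4
tcp_pos: [552.4, -46.6, 9.2]
orientation: [0.383, 0.595, -0.383, 0.595]
ft_force: [0.3, 0.4, 0.1]
finger_gap: 0.1
```

```bash
python3 - <<'E'
from h import *
st(); arc([1.25,1.3,1.35,1.4,1.45,1.5,1.54,1.57])
E
```

```text
t 22.4 tcp [552.4 -46.6   9.2] jig [-37.3 112. ] F [0.3 0.4 0.1] gap 0.1 yj deg 21.05 x [ 0.     0.001 -1.   ] q [-0.19  0.25  1.65  0.    1.25 -0.61]
1.25 [ 0.2 -0.2  2.5] [ 2.7 -0.  -0. ]
1.3 [0.2 0.6 4.9] [ 5.5 -0.  -0. ]
1.35 [0.2 1.3 7.4] [ 8.4 -0.  -0. ]
1.4 [ 0.2  1.8 10. ] [11.3 -0.  -0. ]
1.45 [ 0.2  2.2 12.5] [14.1 -0.  -0. ]
1.5 [ 0.2  2.5 15.1] [17. -0. -0.]
1.54 [ 0.2  2.7 17.2] [19.3 -0.  -0. ]
1.57 [ 0.2  2.7 18.7] [21. -0. -0.]
```

Request:
move_arm:
  increments:
    - {"x": 0.2,"y": 0,"z": 2.5,"wx": 3,"wy": 0,"wz": 0}
    - {"x": 0.2,"y": 0.6,"z": 5,"wx": 5.5,"wy": 0,"wz": 0}
    - {"x": 0.2,"y": 1.3,"z": 7.5,"wx": 8.5,"wy": 0,"wz": 0}
    - {"x": 0.2,"y": 1.8,"z": 10,"wx": 11.3,"wy": 0,"wz": 0}
    - {"x": 0.2,"y": 2.2,"z": 12.5,"wx": 14,"wy": 0,"wz": 0}
    - {"x": 0.2,"y": 2.5,"z": 15,"wx": 17,"wy": 0,"wz": 0}
    - {"x": 0.2,"y": 2.7,"z": 17,"wx": 19.3,"wy": 0,"wz": 0}
    - {"x": 0.2,"y": 2.7,"z": 18.5,"wx": 21,"wy": 0,"wz": 0}

```text
time: 23.4
tcp_pos: [563.1, -62.1, 9.1]
orientation: [0.485, 0.515, -0.485, 0.515]
ft_force: [-0.1, 0.5, 0.8]
finger_gap: 0.1
```

Request:
move_arm:
  increments:
    - {"x": 0,"y": 0,"z": 0.5,"wx": 0,"wy": 0,"wz": 0}
    - {"x": 0,"y": 0,"z": 1,"wx": 0,"wy": 0,"wz": 0}
    - {"x": 0,"y": 0,"z": 1.5,"wx": 0,"wy": 0,"wz": 0}
    - {"x": 0,"y": 0,"z": 2,"wx": 0,"wy": 0,"wz": 0}
    - {"x": 0,"y": 0,"z": 2.5,"wx": 0,"wy": 0,"wz": 0}
    - {"x": 0,"y": 0,"z": 3,"wx": 0,"wy": 0,"wz": 0}
    - {"x": 0,"y": 0,"z": 3,"wx": 0,"wy": 0,"wz": 0}
    - {"x": 0,"y": 0,"z": 3,"wx": 0,"wy": 0,"wz": 0}

```text
time: 24.4
tcp_pos: [563.3, -64.9, 9.1]
orientation: [0.485, 0.515, -0.485, 0.514]
ft_force: [0.3, 2.1, 1.0]
finger_gap: 0.3
```

```bash
python3 - <<'E'
from h import *
st(); arc([1.57])
E
```

```text
t 24.4 tcp [563.3 -64.9   9.1] jig [-27.6  93.1] F [0.3 2.1 1. ] gap 0.3 yj deg -0.01 x [ 0.001  0.001 -1.   ] q [-0.22  0.27  1.62  0.    1.25 -0.27]
1.57 [ 0.1 -0.5 -2.4] [-0.1 -0.1 -0. ]
```

Force is just starting to rise, so I'll push on gently to the end of travel.

Request:
move_arm:
  increments:
    - {"x": 0,"y": 0,"z": 0.5,"wx": 0,"wy": 0,"wz": 0}
    - {"x": 0,"y": 0,"z": 1,"wx": 0,"wy": 0,"wz": 0}
    - {"x": 0,"y": 0,"z": 1.5,"wx": 0,"wy": 0,"wz": 0}
    - {"x": 0,"y": 0,"z": 2,"wx": 0,"wy": 0,"wz": 0}
    - {"x": 0,"y": 0,"z": 2.5,"wx": 0,"wy": 0,"wz": 0}
    - {"x": 0,"y": 0,"z": 3,"wx": 0,"wy": 0,"wz": 0}
    - {"x": 0,"y": 0,"z": 3.5,"wx": 0,"wy": 0,"wz": 0}
    - {"x": 0,"y": 0,"z": 3.5,"wx": 0,"wy": 0,"wz": 0}

```text
time: 25.4
tcp_pos: [563.3, -65.2, 9.1]
orientation: [0.487, 0.516, -0.483, 0.513]
ft_force: [0.3, 10.0, 2.6]
finger_gap: 0.1
```

```bash
python3 - <<'E'
from h import *
st()
E
```

```text
t 25.4 tcp [563.3 -65.2   9.1] jig [-27.5  92.8] F [ 0.3 10.   2.6] gap 0.1 yj deg 0.01 x [ 0.     0.007 -1.   ] q [-0.22  0.27  1.61  0.01  1.26 -0.28]
```

The button is hard against its end at 10 N with no further motion. I'll back off, rise clear and check.

Request:
move_arm:
  increments:
    - {"x": 0,"y": 0,"z": -4,"wx": 0,"wy": 0,"wz": 0}
    - {"x": 0,"y": 0,"z": -12,"wx": 0,"wy": 0,"wz": 0}
    - {"x": 0,"y": 0,"z": -25,"wx": 0,"wy": 0,"wz": 0}
    - {"x": -20,"y": 0,"z": -35,"wx": 0,"wy": 0,"wz": 0}
    - {"x": -50,"y": 0,"z": -40,"wx": 0,"wy": 0,"wz": 0}
    - {"x": -90,"y": 0,"z": -60,"wx": 0,"wy": 0,"wz": 0}
    - {"x": -130,"y": 0,"z": -90,"wx": 0,"wy": 0,"wz": 0}
    - {"x": -170,"y": 0,"z": -130,"wx": 0,"wy": 0,"wz": 0}

```text
time: 26.4
tcp_pos: [555.3, 64.0, 181.3]
orientation: [0.487, 0.516, -0.484, 0.513]
ft_force: [1.2, 0.5, -0.6]
finger_gap: 0.2
```

```bash
python3 - <<'E'
from h import *
st()
d=grab('scene','s6')
a=cv2.resize(cv2.imread('pics/s6.png')[135:225,230:350],None,fx=6,fy=6,interpolation=cv2.INTER_CUBIC)
cv2.imwrite('pics/c6.png',a)
E
```

```text
t 26.4 tcp [555.3  64.  181.3] jig [-27.9 222.2] F [ 1.2  0.5 -0.6] gap 0.2 yj deg -0.08 x [ 0.001  0.006 -1.   ] q [ 0.01  0.12  1.43  0.01  1.59 -0.05]
```

View pics/c6.png

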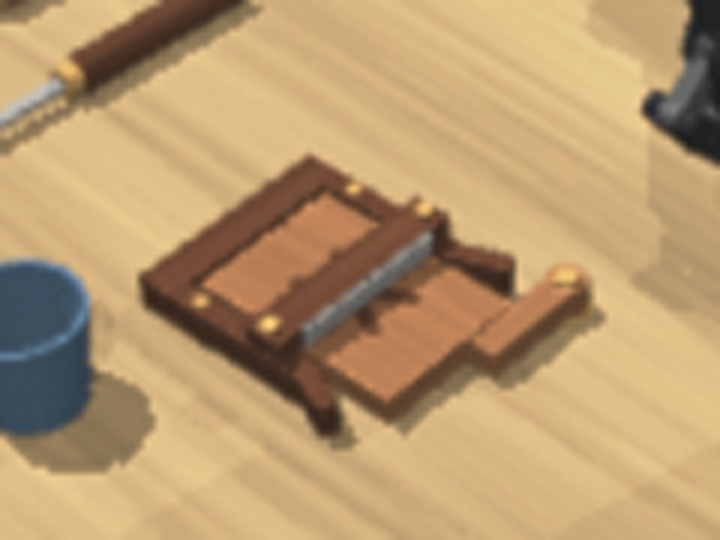

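The panel fills the jig up to the stop, with its flower under the bridge at about (370,290). The button, from pivot (567,275) to tip (480,345), lies close along the panel's rear edge, and the arm is clear.

```bash
python3 - <<'E'
from h import *
d=load('s6')
P=lambda x,y,z:W2J(w(d,230+(x+.5)/6-.5,135+(y+.5)/6-.5,z)).round(1)
p,t=P(567,275,22),P(479,348,20);print(p,t,np.arctan2(*(t-p)),'rear L corner',P(389,403,18),'rear R visible',P(510,298,18))
print(robot.hand_in())
E
```

```text
[-76.2  76.7] [-10.7  76.4] 1.5753764474398821 rear L corner [43.5 67.1] rear R visible [-48.5  63.1]
the job is handed in; nothing more can be done
None
```

The panel is home against the end stop, the turn-button lies across behind it, and the job is handed in at about 26 s.

- **Panel:** I squared the large brown panel with a two-finger push on its long side, then pushed it by its rear end under the bridge. At the stop, the push force rose from 7 to 14 N with no further movement. The final picture puts the middle of its rear end at about y = 65 mm in the jig's frame. The left rear corner read 67 mm and the right 63 mm, a difference within the picture's reading error.
- **Turn-button:** I swung it round with the closed fingers until it would go no further at about 10 N. The final picture gives its angle as about 1.575 rad, against its end at 1.57.
- **Let go:** The arm backed off and rose clear. It stands more than 100 mm from the jig and is touching nothing.
- **Bystanders:** The cup and the nearest gouge sit where they were in the final crop. I did not look again at the block or the second gouge, but the arm never went down near them.
- **Disagreements:** After the side push the wrist camera still showed the panel about 3° askew, and the rear push took that out. The wrist camera also put the rail tip about 11 mm off from the scene camera, so I relied on the scene camera, which agreed with the jig's known dimensions.

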